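# Index the sample table by one hole

## Task

On the small round indexing table, bring the open crucible to the pointer: with shut fingertips press the spring plunger in between its two cheeks, turn the table with it by one hole, the way that brings the crucible to the pointer, and let the plunger spring fully home in that next hole, then come clear. Do not turn it the wrong way or past that hole, do not touch or lift the crucible or the punch standing on the table, and leave the other things on the bench where they are.

Things in the scene. Friction and masses are not known exactly. Their poses are not given: they have to be found in the camera images.
- indexer: fixed grey round base of the indexing table, 248 mm across; origin at the centre of its underside, on the bench and on the vertical turning axis. +x points from the axis to the fixed pointer (dark post with a small cone, on the ring). A fixed flat steel ring (radius 92 to 124 mm, top 50 mm above the bench) has six 14 mm index holes at radius 107 mm, every 60 degrees, one of them at the pointer.
- disc_top (a point): centre of the turning aluminium disc's upper face, on the axis, 52 mm above the bench. Disc radius 88 mm, inside the ring. Five shallow cups (35 mm across, 10 mm high) at radius 55 mm, 60 degrees apart; in the sixth place is the plunger. At the start an empty cup is at the pointer and the plunger opposite it; crucible and punch stand in the cups 60 degrees to either side of the pointer, which varies.
- plunger_top (a point): centre of the flat top of the plunger's round dark button (35 mm across), 72 mm from the turning axis; 78 mm above the bench when out. At the start it is diametrically opposite the pointer. It goes straight down 16 mm against a spring (about 5 N at first, 8 N fully in) and goes round with the disc.
- cheeks (a point): midway between the tops of two upright aluminium cheeks fixed to the disc, directly over the button, 92 mm above the bench. The cheeks stand before and behind the button along the turning circle, 50 mm apart inside, 6 mm thick, 28 mm long radially; open towards rim and axis. A fingertip between them presses the button and, moved along the circle, pushes on a cheek and turns the disc.
- pin_tip (a point): top of the plunger's upright steel pin (10 mm thick, round nose) at radius 107 mm; it is carried by an arm under the disc and rises from below through a hole of the ring, standing 3.5 mm proud of it when home, and goes down with the button
- plunger (a joint): how far the plunger is pressed in, m: 0 out (pin home in a hole, table locked), 0.016 fully in. The pin is clear of the ring from about 0.012. Let go between holes, it stays in at about 0.011, the pin riding under the ring, and springs out by itself when turned to the next hole. At home the disc has about 0.02 rad of play.
- turntable (a joint): angle of the disc, rad, 0 at the start, positive counter-clockwise seen from above; holes at every 1.047 (60 degrees). Turns with little friction when the plunger is in. A finger pressing the button drags the disc along by friction, either way, even before it meets a cheek.
- crucible: open nickel crucible, 25 mm across, 16 mm high, standing loose in a cup of the disc; origin at the centre of its underside
- punch: steel die punch, 27 mm flange, 52 mm high, standing loose on its flange in another cup; origin at the centre of its underside
- pointer (a point): fixed point on the base, on the pointer's line at the cup radius (55 mm from the axis), at the height of the cup floor, 54 mm above the bench: where the crucible's underside shall be. The pointer's post stands 118 mm from the axis, its top 80 mm above the bench
- spanner: bystander: flat spanner, 159 mm long, 9 mm thick; origin at the centre of its underside
- marker: bystander: marker pen, 135 mm long, 16 mm thick; origin at the centre of its underside
- boat: bystander: steel weighing boat, 65 x 39 x 13 mm; origin at the centre of its underside
Things that resemble listed ones, but are neither listed nor needed, are in the scene too. Of the things shaped like the punch, the steel one is meant.

How it is judged:
By the outcome, as a careful person would: the job done as asked, in the order asked, and still so for the second after the job is handed in, with the robot touching nothing.
It also fails if it takes over 45 s, if anything falls off the work surface, if the arm or the gripper's body presses on something with over 40 N, if the wrist force passes 120 N, or if a joint passes its speed limit or range.

## Robot

A 6-joint arm with a two-finger parallel gripper is mounted at the origin on a cart in front of the work surface, level with it; the furniture and walls round the work are solid. World frame = base frame: x ahead of the robot, y to its left, z up, the work surface at z = 0. Lengths are in m, angles in rad, forces in N, time in s.
With the tool pointing down it reaches from about 0.3 to 0.875 m from the base axis. Payload 6.4 kg.
Tool frame: the origin (TCP) lies at the very end of the fingers, on their centre line; the grasp point (between the pads) lies 19 mm behind it (ctrl.hold_point_z is the distance from the TCP to the grasp point, in m); y points along the fingers, x is the direction in which the jaws open and shut, and the axes are right-handed (so a half turn about y gives the same grasp; the last joint's range is limited). The gripper opens to 85 mm and grips with 20 to 120 N. Pads are 22 mm wide; open, the fingers measure 114 mm over their backs; the gripper's body (76 mm by 85 mm) begins 54 mm behind the grasp point. The pads swing forward as they close: fully open they stand 13 mm farther back than shut.
Start: joints at [0.918, 0.181, 1.607, -0, 1.354, -0.206], TCP at [0.248, 0.519, 0.231] pointing down, gripper open.
Joint ranges: [-2.99, 2.99], [-0.89, 2.07], [0.3, 2.58], [-1.14, 4.28], [0, 2.63], [-3.12, 3.12]. Speed limits (rad/s): [2.57, 2.57, 3.01, 3.14, 3.14, 3.14].

## Interface

Orientations are given as a unit quaternion [w, x, y, z].
In Python, from bench import ctrl, imaging gives the robot as it stands.
- The arm moves only by the shell command python3 -m jog 'ROWS'. ROWS is JSON, a list of rows, each a list of 3 entries, a list of its own where there are three numbers: the shift along the tool's x, y, z in cm, then the turn, a rotation vector about the tool's x, y, z in rad, then the finger opening in cm, from 0 to 8.54. A call has 1 to 12 rows; each row shifts and turns the pose as measured when the row begins, along the tool's axes as they then stand; what a row does not reach is not made up. A row lasts 1/12 s, in which the tool goes at most 41.7 mm and 7.16 degrees, less where a joint would pass 70% of its speed; a pose out of reach is approached as far as the arm can. A call is refused whole if a number of a shift passes 4.17 or a number of a turn 0.125, either way. A call with a gripper value outside its range is refused whole. The fingers move at their own pace and stop on an object; the grip force is fixed at half the most. Time passes only in rows, so rows that do not move let the fingers close. It gives the time, the measured TCP pose, the force and the opening at its end, in the units of the state.
- ctrl.get_obs(): the state, without advancing time (a new reading comes with each control period).
- imaging.camera(name): name is "scene" or "side" or "wrist"; returns a dict with "frame" (420x560x3 uint8, red, green, blue), "depth" (420x560 float32, m along the optical axis (not along the pixel's ray), 0 where there is no reading), "K" (3x3 intrinsics, pixels), "R" (3x3) and "t" (3): a world point X has camera coordinates R X + t. Camera axes: x right, y down, z forward; pixel columns grow to the right and rows downward; lengths in m; the calibration is good to about 2 mm. A picture is of the moment at which its call begins.
- ctrl.hand_in(): hands the job in, once; it reports no verdict.
The state is a dict: "time_s": time; "q": joint angles; "dq": joint speeds; "joint_efforts": joint torques, N m; "eef_pos": TCP position; "eef_rot": TCP orientation; "wrist_force": force on the tool from outside, world axes, zero at the start; "torque": the same for the moment, N m; "opening": opening from 0.0 (shut) to 1.0 (fully open).
Only numpy, scipy, OpenCV 4.12 (cv2) and the standard library are available. Lean on these libraries where they do the work, as an engineer would, in place of code of your own. Each camera call takes 0.05 s, during which the arm holds its last target. There are 200 camera calls.

## Working session

There is one attempt and no reset: what is moved stays moved. The work goes in short steps, Python scripts to look and compute and a shell command to move; the robot and the scene stay as the last step left them, time stands still between calls to the robot, and variables do not carry over. Pictures are saved under pics/ and viewed, about 8 in all and at most 12, crops included, and the job is handed in when it is done.

```bash
mkdir -p pics; ls; python3 - <<'E'
from bench import ctrl, imaging
import cv2,pickle
o=ctrl.get_obs();print(o)
d={n:imaging.camera(n) for n in("scene","side")}
pickle.dump(d,open('d0.pkl','wb'))
for n in d:
  cv2.imwrite(f'pics/{n}0.png',cv2.resize(d[n]['frame'][:,:,::-1],(800,600),interpolation=cv2.INTER_CUBIC)); print(n,d[n]['K'],d[n]['R'],d[n]['t'])
E
```

```text
pics
{'time_s': 0.0, 'q': array([ 9.17667127e-01,  1.81543120e-01,  1.60801724e+00,  5.20845508e-06,
        1.35378686e+00, -2.06278821e-01]), 'dq': array([ 2.80104333e-04, -1.54582084e-03,  3.00373330e-03, -9.89492560e-05,
       -1.29114859e-03,  5.06576880e-04]), 'joint_efforts': array([-1.19493334e-04, -4.44890249e+01, -3.51328683e+01, -1.87828614e-04,
        9.45926149e-03,  4.18329137e-05]), 'eef_pos': array([0.24810163, 0.51810711, 0.23037852]), 'eef_rot': array([-0.59814325,  0.59857193,  0.37620403, -0.37736829]), 'wrist_force': array([-0.37181344, -1.02566923,  0.51293763]), 'torque': array([-0.00997965,  0.02189367, -0.07842004]), 'opening': 0.9976588109214638}
scene [[443.81817865   0.         279.90382235]
 [  0.         443.81817865 203.05000331]
 [  0.           0.           1.        ]] [[ 0.4819672  -0.87618455  0.00287343]
 [-0.62730697 -0.34735173 -0.69701703]
 [ 0.61171364  0.33413683 -0.71704882]] [-0.4383906   0.27787791  1.1147978 ]
side [[433.2378305    0.         277.78050091]
 [  0.         433.2378305  203.46588433]
 [  0.           0.           1.        ]] [[ 8.93032456e-01 -4.49991948e-01  5.28609067e-04]
 [-2.48262248e-01 -4.93668434e-01 -8.33461057e-01]
 [ 3.75311722e-01  7.44176541e-01 -5.52577947e-01]] [-0.53500486  0.07301237  1.03596355]
```

View pics/scene0.png

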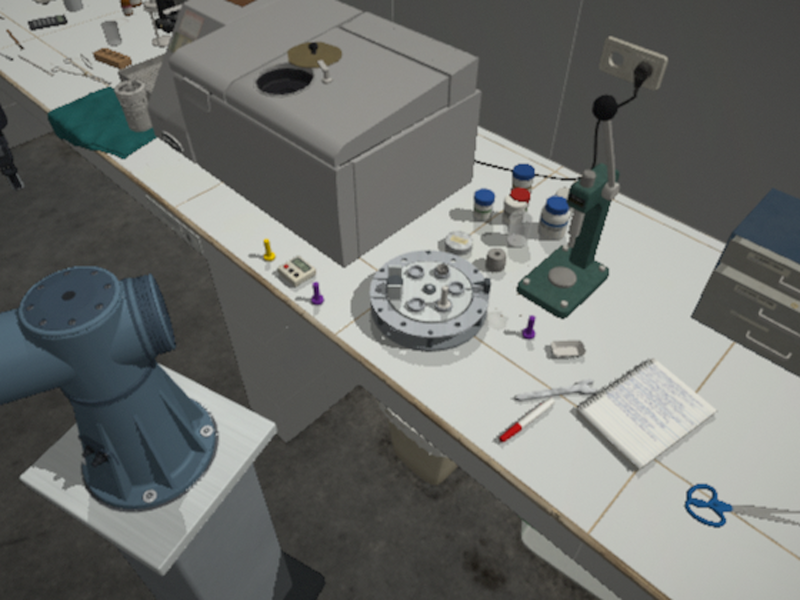

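View pics/side0.png

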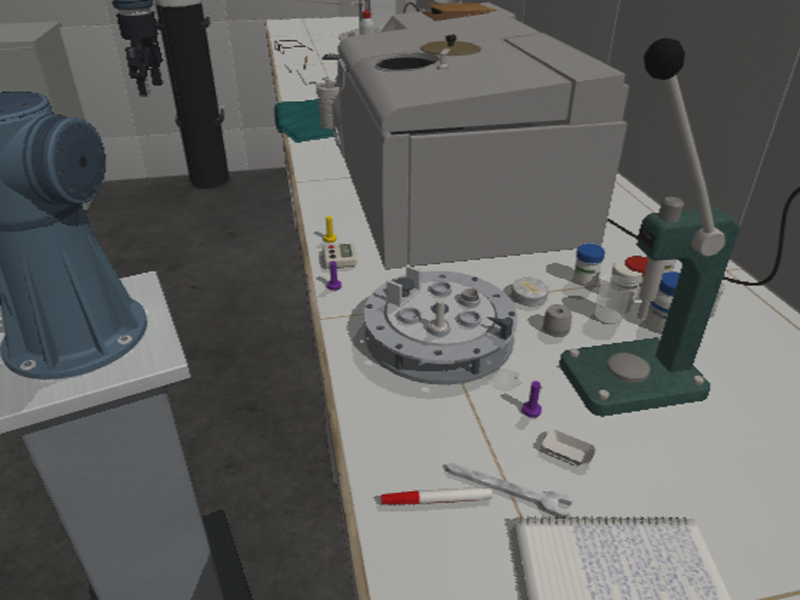

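Both views show the indexer, at about (430,298) in the scene picture and (440,322) in the side picture. The button and cheeks are on its left and the pointer post on its right. Next I'll fit the base circle using depth and take zoomed crops.

```bash
cat > h.py <<'E'
import numpy as np,cv2
def cloud(c):
    v,u=np.indices(c['depth'].shape);z=c['depth'].astype(float)
    P=np.stack([(u-c['K'][0,2])*z/c['K'][0,0],(v-c['K'][1,2])*z/c['K'][1,1],z],-1)
    return (P-c['t'])@c['R']
def ray(c,u,v,h):
    d=c['R'].T@np.linalg.solve(c['K'],[u,v,1.]);o=-c['R'].T@c['t'];return o+d*(h-o[2])/d[2]
def pix(c,X):
    p=c['K']@(c['R']@np.asarray(X)+c['t']);return p[:2]/p[2]
E
python3 - <<'E'
import pickle;from h import *
from scipy.optimize import least_squares
d=pickle.load(open('d0.pkl','rb'))
px={'scene':(301,206),'side':(308,226)}
ims=[]
for n,c in d.items():
    P=cloud(c);g=ray(c,*px[n],.05);print(n,'guess',g)
    m=(c['depth']>0)&(np.hypot(P[...,0]-g[0],P[...,1]-g[1])<.17)
    z=P[...,2][m];print('hist',np.histogram(z,bins=np.arange(-.01,.11,.01)))
    r=m&(abs(P[...,2]-.05)<.006); r=cv2.morphologyEx(r.astype(np.uint8),cv2.MORPH_OPEN,np.ones((2,2)))
    k,l,s,_=cv2.connectedComponentsWithStats(r);r=l==1+np.argmax(s[1:,4])
    q=P[r][:,:2].astype(np.float32)
    hull=cv2.convexHull(q)[:,0]
    f=least_squares(lambda p:np.hypot(hull[:,0]-p[0],hull[:,1]-p[1])-p[2],[g[0],g[1],.12],loss='soft_l1',f_scale=.002)
    print(n,'centre,R',f.x,cv2.minEnclosingCircle(q))
    hi=m&(P[...,2]>.066)&(P[...,2]<.1)&(np.hypot(P[...,0]-f.x[0],P[...,1]-f.x[1])<.135)
    k,l,s,_=cv2.connectedComponentsWithStats(hi.astype(np.uint8))
    for i in range(1,k):
        if s[i,4]>5:
            a=P[l==i];a0=a.mean(0);dd=a0[:2]-f.x[:2];print(s[i,4],a0.round(4),'zmax',a[:,2].max().round(3),'r',np.hypot(*dd).round(4),'ang',np.degrees(np.arctan2(dd[1],dd[0])).round(1))
    x,y=map(int,px[n]);cr=c['frame'][y-65:y+55,x-60:x+60,::-1]
    ims.append(cv2.resize(cr,(400,400),interpolation=cv2.INTER_CUBIC))
cv2.imwrite('pics/crop.png',np.hstack(ims))
E
```

```text
scene guess [ 0.52876276 -0.28031664  0.05      ]
hist (array([2435,  993,  121,   23,   26, 2155, 1389,  185,  173,   68,   23]), array([-0.01,  0.  ,  0.01,  0.02,  0.03,  0.04,  0.05,  0.06,  0.07,
        0.08,  0.09,  0.1 ]))
scene centre,R [ 0.53687372 -0.28567031  0.1325264 ] ((0.1990811824798584, -0.4551432132720947), 0.536230206489563)
15 [ 0.5991 -0.2714  0.0682] zmax 0.071 r 0.0638 ang 12.9
203 [ 0.5035 -0.2092  0.0786] zmax 0.094 r 0.0835 ang 113.6
54 [ 0.5877 -0.3702  0.0742] zmax 0.08 r 0.0986 ang -59.0
36 [ 0.5054 -0.3199  0.083 ] zmax 0.099 r 0.0466 ang -132.6
side guess [ 0.5230136  -0.30272214  0.05      ]
hist (array([3274, 2722,  524,   38,   33, 1614, 3020,  416,  266,  106,   62]), array([-0.01,  0.  ,  0.01,  0.02,  0.03,  0.04,  0.05,  0.06,  0.07,
        0.08,  0.09,  0.1 ]))
side centre,R [ 0.56920956 -0.23754422  0.1360316 ] ((0.37051063776016235, -0.5454179048538208), 0.5045629143714905)
297 [ 0.5038 -0.2119  0.0798] zmax 0.093 r 0.0703 ang 158.6
17 [ 0.5992 -0.2669  0.0687] zmax 0.072 r 0.042 ang -44.3
12 [ 0.5898 -0.2837  0.068 ] zmax 0.071 r 0.0506 ang -65.9
73 [ 0.5082 -0.3229  0.0839] zmax 0.099 r 0.1049 ang -125.6
35 [ 0.5851 -0.3622  0.0744] zmax 0.079 r 0.1257 ang -82.7
```

View pics/crop.png

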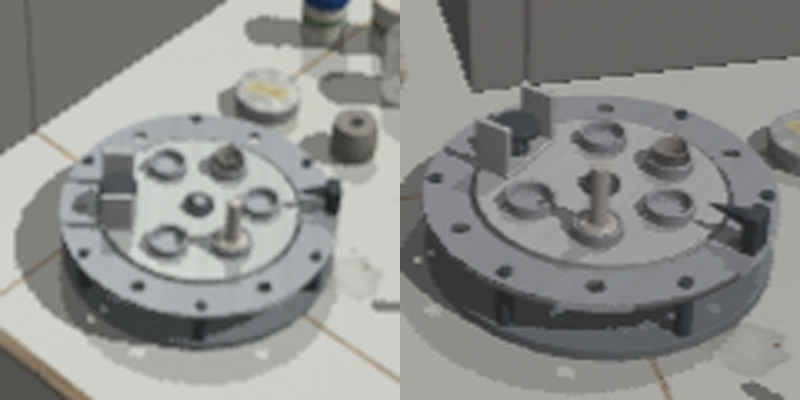

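The crops show the crucible on the far side of the disc (crop 228,158 in scene; 670,152 in side), and the steel punch on the near side. The pointer is at lower right and the plunger opposite it. I'll triangulate the axis, button and pointer, and check for obstacles.

```bash
python3 - <<'E'
import pickle;from h import *
from scipy.optimize import least_squares
from scipy.spatial.transform import Rotation as Ro
d=pickle.load(open('d0.pkl','rb'));S,D=d['scene'],d['side']
def tri(a,b):
    P=[c['K']@np.c_[c['R'],c['t']] for c in(S,D)]
    a=(241+a[0]*.3,141+a[1]*.3);b=(248+b[0]*.3,161+b[1]*.3)
    X=cv2.triangulatePoints(P[0],P[1],np.array(a),np.array(b));return (X[:3]/X[3]).ravel()
hub=tri((200,203),(200,179));print('hub',hub)
c0=hub[:2];A=[]
Q=[]
for n,c in d.items():
    P=cloud(c);ok=c['depth']>0
    q=P[ok&(abs(P[...,2]-.05)<.005)][:,:2];Q.append(q)
    cc=c0.copy()
    a=np.arctan2(*(q-cc).T[::-1]);r=np.hypot(*(q-cc).T);k=r<.14;q=q[k];a=a[k]
    for _ in range(5):
        r=np.hypot(*(q-cc).T);b=np.floor(np.degrees(np.arctan2(*(q-cc).T[::-1]))/6)
        e=[]
        for i in np.unique(b):
            s=(b==i)&(r<.131)
            if s.sum()>3:e.append(q[s][np.argsort(r[s])[-2]])
        e=np.array(e)
        f=least_squares(lambda p:np.hypot(e[:,0]-p[0],e[:,1]-p[1])-p[2],[*cc,.124],loss='soft_l1',f_scale=.001);cc=f.x[:2]
    print(n,'centre',f.x,len(e),np.abs(f.fun).mean())
    for lo,hi,nm in((.074,.082,'button'),(.088,.096,'cheektops')):
        m=ok&(abs(P[...,2]-(lo+hi)/2)<(hi-lo)/2)&(np.hypot(P[...,0]-.505,P[...,1]+.21)<.045)
        p=P[m];print(nm,len(p),p.mean(0).round(4),cv2.minAreaRect(p[:,:2].astype(np.float32)))
    A.append(P[ok])
A=np.vstack(A)
near=A[(A[:,2]>.11)&(A[:,2]<.5)&(np.hypot(A[:,0]-.54,A[:,1]+.28)<.28)]
print('tall',len(near),near[:,:2].min(0))
for x in np.arange(.45,.85,.05):
    s=near[(near[:,0]>=x)&(near[:,0]<x+.05)]
    if len(s):print(x,s[:,1].min().round(3),s[:,1].max().round(3),s[:,2].max().round(3))
print(Ro.from_quat([.59857,.37620,-.37737,-.59814]).as_matrix().round(3))
E
```

```text
hub [ 0.53747196 -0.27581187  0.05870426]
scene centre [ 0.53772719 -0.27183993  0.12303965] 60 0.0016022116069027241
button 97 [ 0.504  -0.2081  0.0773] ((0.5028056502342224, -0.2088852822780609), (0.0600300170481205, 0.032303232699632645), 30.491527557373047)
cheektops 25 [ 0.5066 -0.2076  0.0904] ((0.5033106803894043, -0.21004797518253326), (0.06526607275009155, 0.02357676811516285), 28.814544677734375)
side centre [ 0.53872393 -0.27341515  0.12339061] 60 0.0016698669137774928
button 144 [ 0.5063 -0.2108  0.0777] ((0.5039095878601074, -0.2106819450855255), (0.06232048571109772, 0.03398018330335617), 37.015682220458984)
cheektops 53 [ 0.5035 -0.2107  0.0905] ((0.5035790205001831, -0.2095276564359665), (0.06441473215818405, 0.02801007777452469), 28.887657165527344)
tall 14604 [ 0.53708584 -0.52977852]
0.5 -0.064 -0.001 0.308
0.55 -0.076 -0.0 0.324
0.6 -0.53 -0.008 0.5
0.6499999999999999 -0.528 -0.027 0.5
0.7 -0.505 -0.054 0.336
0.75 -0.123 -0.1 0.338
[[ 0.432 -0.001 -0.902]
 [ 0.902 -0.001  0.432]
 [-0.002 -1.     0.   ]]
```

Everything agrees:
- **Axis:** about (0.538, -0.273).
- **Plunger:** (0.5035, -0.210), so its radius is 0.072 and its angle 118.8°.
- **Pointer:** about -61°.
- **Crucible:** about -1°.

The disc therefore has to turn clockwise by 60°. Next I'll check for obstacles on the swing and plan the approach rows.

```bash
cat > plan.py <<'E'
# prints suggested rows from current pose to polar goal; x-axis yaw in deg
import sys;from h import *;from bench import ctrl
from scipy.spatial.transform import Rotation as Ro
def state():
    o=ctrl.get_obs();w,x,y,z=o['eef_rot'];return o,np.array(o['eef_pos']),Ro.from_quat([x,y,z,w]).as_matrix()
def swing(gx,gy,gz,yaw,n,show=12):
    o,p,M=state();y0=np.arctan2(M[1,0],M[0,0]);dy=(np.radians(yaw)-y0+np.pi)%(2*np.pi)-np.pi
    a0,r0=np.arctan2(p[1],p[0]),np.hypot(p[0],p[1]);a1,r1=np.arctan2(gy,gx),np.hypot(gx,gy)
    f=np.linspace(0,1,n+1);a=a0+f*(a1-a0);r=r0+f*(r1-r0)
    X=np.c_[r*np.cos(a),r*np.sin(a),p[2]+f*(gz-p[2])]
    for i in range(min(n,show)):
        y=y0+dy*f[i];d=X[i+1]-X[i]
        print([[round(100*(d[0]*np.cos(y)+d[1]*np.sin(y)),2),round(-100*d[2],2),round(100*(-d[0]*np.sin(y)+d[1]*np.cos(y)),2)],[0,round(-dy/n,3),0],0],end=',')
    print()
E
python3 - <<'E'
import pickle;from plan import *
d=pickle.load(open('d0.pkl','rb'))
A=np.vstack([cloud(c)[c['depth']>0] for c in d.values()])
A=A[(A[:,2]>.1)&(A[:,2]<.6)&(A[:,0]>.2)&(A[:,0]<1)]
for y in np.arange(-.4,.7,.05):
    s=A[(A[:,1]>=y)&(A[:,1]<y+.05)]
    if len(s):print(y.round(2),'minx',np.percentile(s[:,0],1).round(3),'minr',np.percentile(np.hypot(s[:,0],s[:,1]),1).round(3))
swing(.5034,-.2098,.20,-61.2,24)
E
```

```text
-0.35 minx 0.502 minr 0.595
-0.2 minx 0.885 minr 0.898
-0.15 minx 0.704 minr 0.711
-0.1 minx 0.541 minr 0.544
-0.05 minx 0.542 minr 0.544
-0.0 minx 0.555 minr 0.555
0.05 minx 0.568 minr 0.571
0.1 minx 0.581 minr 0.591
0.15 minx 0.595 minr 0.614
0.2 minx 0.608 minr 0.641
0.25 minx 0.621 minr 0.67
0.3 minx 0.634 minr 0.703
0.35 minx 0.637 minr 0.729
0.4 minx 0.222 minr 0.5
0.45 minx 0.207 minr 0.5
0.5 minx 0.209 minr 0.545
0.55 minx 0.257 minr 0.613
0.6 minx 0.72 minr 0.941
0.65 minx 0.733 minr 0.986
[[np.float64(-0.24), np.float64(0.13), np.float64(-3.63)], [0, np.float64(0.091), 0], 0],[[np.float64(-0.13), np.float64(0.13), np.float64(-3.62)], [0, np.float64(0.091), 0], 0],[[np.float64(-0.03), np.float64(0.13), np.float64(-3.62)], [0, np.float64(0.091), 0], 0],[[np.float64(0.07), np.float64(0.13), np.float64(-3.61)], [0, np.float64(0.091), 0], 0],[[np.float64(0.17), np.float64(0.13), np.float64(-3.6)], [0, np.float64(0.091), 0], 0],[[np.float64(0.27), np.float64(0.13), np.float64(-3.59)], [0, np.float64(0.091), 0], 0],[[np.float64(0.37), np.float64(0.13), np.float64(-3.57)], [0, np.float64(0.091), 0], 0],[[np.float64(0.47), np.float64(0.13), np.float64(-3.55)], [0, np.float64(0.091), 0], 0],[[np.float64(0.57), np.float64(0.13), np.float64(-3.53)], [0, np.float64(0.091), 0], 0],[[np.float64(0.66), np.float64(0.13), np.float64(-3.5)], [0, np.float64(0.091), 0], 0],[[np.float64(0.76), np.float64(0.13), np.float64(-3.48)], [0, np.float64(0.091), 0], 0],[[np.float64(0.85), np.float64(0.13), np.float64(-3.45)], [0, np.float64(0.091), 0], 0],
```

The box corner is at radius 0.544, so I'll pass inside it at about 0.40 m.

```bash
sed -i 's/print(\[\[round(100\*\(.*\)end=/print(\[\[round(float(100*\1end=/' plan.py; python3 - <<'E'
import re
s=open('plan.py').read().split('        print(')[0]
s+='''        v=[100*(d[0]*np.cos(y)+d[1]*np.sin(y)),-100*d[2],100*(-d[0]*np.sin(y)+d[1]*np.cos(y))]
        print([[round(float(k),2) for k in v],[0,round(float(-dy/n),3),0],0],end=',')
    print()
'''
open('plan.py','w').write(s)
from plan import *
swing(.40,-.02,.25,0,18,18)
E
```

```text
[[-1.09, -0.11, -3.68], [0, 0.062, 0], 0],[[-1.09, -0.11, -3.62], [0, 0.062, 0], 0],[[-1.1, -0.11, -3.55], [0, 0.062, 0], 0],[[-1.11, -0.11, -3.48], [0, 0.062, 0], 0],[[-1.12, -0.11, -3.42], [0, 0.062, 0], 0],[[-1.12, -0.11, -3.35], [0, 0.062, 0], 0],[[-1.13, -0.11, -3.29], [0, 0.062, 0], 0],[[-1.13, -0.11, -3.22], [0, 0.062, 0], 0],[[-1.14, -0.11, -3.15], [0, 0.062, 0], 0],[[-1.15, -0.11, -3.09], [0, 0.062, 0], 0],[[-1.15, -0.11, -3.02], [0, 0.062, 0], 0],[[-1.15, -0.11, -2.95], [0, 0.062, 0], 0],[[-1.16, -0.11, -2.89], [0, 0.062, 0], 0],[[-1.16, -0.11, -2.82], [0, 0.062, 0], 0],[[-1.17, -0.11, -2.76], [0, 0.062, 0], 0],[[-1.17, -0.11, -2.69], [0, 0.062, 0], 0],[[-1.17, -0.11, -2.62], [0, 0.062, 0], 0],[[-1.17, -0.11, -2.56], [0, 0.062, 0], 0],
```

```bash
python3 -m jog '[[[-1.6,-0.1,-3.5],[0,0.06,0],0],[[-1.6,-0.1,-3.5],[0,0.06,0],0],[[-1.6,-0.1,-3.5],[0,0.06,0],0],[[-1.6,-0.1,-3.4],[0,0.06,0],0],[[-1.5,-0.1,-3.4],[0,0.06,0],0],[[-1.2,-0.1,-3.3],[0,0.06,0],0],[[-1.1,-0.1,-3.3],[0,0.06,0],0],[[-1.1,-0.1,-3.2],[0,0.06,0],0],[[-1.1,-0.1,-3.1],[0,0.06,0],0],[[-1.1,-0.1,-3.1],[0,0.06,0],0]]'
python3 -c "
from plan import *
swing(.40,-.02,.25,0,9,9)"
```

```text
time_s: 0.93
eef_pos: [0.4112, 0.1921, 0.2362]
eef_rot: [-0.684, 0.685, 0.176, -0.181]
wrist_force: [1.0, 0.3, -0.4]
opening: 0.003
[[-0.83, -0.15, -2.37], [0, 0.057, 0], 0],[[-0.82, -0.15, -2.34], [0, 0.057, 0], 0],[[-0.82, -0.15, -2.31], [0, 0.057, 0], 0],[[-0.81, -0.15, -2.28], [0, 0.057, 0], 0],[[-0.8, -0.15, -2.25], [0, 0.057, 0], 0],[[-0.79, -0.15, -2.22], [0, 0.057, 0], 0],[[-0.78, -0.15, -2.19], [0, 0.057, 0], 0],[[-0.77, -0.15, -2.16], [0, 0.057, 0], 0],[[-0.76, -0.15, -2.13], [0, 0.057, 0], 0],
```

```bash
python3 -m jog '[[[-1,-0.2,-3.1],[0,0.075,0],0],[[-1,-0.2,-3.1],[0,0.075,0],0],[[-1,-0.2,-3],[0,0.075,0],0],[[-1,-0.2,-3],[0,0.075,0],0],[[-1,-0.2,-2.9],[0,0.075,0],0],[[-1,-0.2,-2.9],[0,0.075,0],0],[[-1,-0.2,-2.8],[0,0.075,0],0]]'
python3 -c "
from plan import *
swing(.5034,-.2098,.20,-61.2,11,11)"
```

```text
time_s: 1.52
eef_pos: [0.3999, -0.0356, 0.2496]
eef_rot: [-0.706, 0.708, -0.018, 0.012]
wrist_force: [0.1, -0.4, 0.7]
opening: -0.001
[[1.24, 0.45, -1.21], [0, 0.093, 0], 0],[[1.31, 0.45, -1.17], [0, 0.093, 0], 0],[[1.39, 0.45, -1.11], [0, 0.093, 0], 0],[[1.46, 0.45, -1.06], [0, 0.093, 0], 0],[[1.54, 0.45, -0.99], [0, 0.093, 0], 0],[[1.61, 0.45, -0.93], [0, 0.093, 0], 0],[[1.68, 0.45, -0.85], [0, 0.093, 0], 0],[[1.74, 0.45, -0.78], [0, 0.093, 0], 0],[[1.81, 0.45, -0.69], [0, 0.093, 0], 0],[[1.87, 0.45, -0.6], [0, 0.093, 0], 0],[[1.92, 0.45, -0.51], [0, 0.093, 0], 0],
```

```bash
python3 -m jog '[[[0.8,0.3,-1.7],[0,0.092,0],0],[[0.9,0.4,-1.7],[0,0.092,0],0],[[1.1,0.45,-1.6],[0,0.092,0],0],[[1.3,0.45,-1.4],[0,0.092,0],0],[[1.5,0.45,-1.1],[0,0.092,0],0],[[1.6,0.45,-0.9],[0,0.092,0],0],[[1.7,0.45,-0.8],[0,0.092,0],0],[[1.7,0.45,-0.7],[0,0.092,0],0],[[1.8,0.45,-0.6],[0,0.092,0],0],[[1.8,0.45,-0.5],[0,0.092,0],0],[[1.6,0.3,-0.4],[0,0.092,0],0]]'
python3 -c "
from plan import *
swing(.5034,-.2098,.13,-61.2,4,4)
from bench import imaging
import pickle
d={n:imaging.camera(n) for n in('wrist','scene','side')};pickle.dump(d,open('d1.pkl','wb'))
c=d['wrist']
import cv2;cv2.imwrite('pics/w1.png',c['frame'][:,:,::-1])
for X in [(.5034,-.2098,.078),(.5034,-.2098,.092),(.5382,-.273,.056)]:print(pix(c,X))
"
```

```text
time_s: 2.43
eef_pos: [0.4813, -0.2344, 0.1992]
eef_rot: [-0.598, 0.603, -0.377, 0.37]
wrist_force: [-0.4, 0.2, -0.8]
opening: -0.001
[[-0.29, 1.73, 0.77], [0, -0.011, 0], 0],[[-0.29, 1.73, 0.77], [0, -0.011, 0], 0],[[-0.3, 1.73, 0.77], [0, -0.011, 0], 0],[[-0.3, 1.73, 0.78], [0, -0.011, 0], 0],
[266.39195668 165.29780897]
[265.50161031 168.61881428]
[352.83252214 156.87915115]
```

View pics/w1.png

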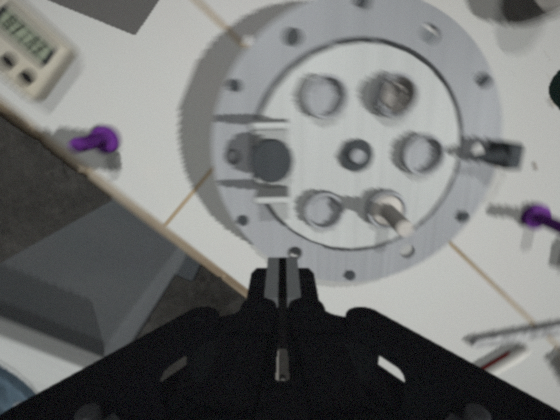

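Wrist view: the button is at (271,160) between the cheeks and the hub at (356,154). The crucible is at (393,95), the punch at (385,210) and the pointer at (480,152).

```bash
python3 -c "
from plan import *
import pickle
d=pickle.load(open('d1.pkl','rb'));c=d['wrist']
b=ray(c,271,160,.078);h=ray(c,356,154,.0587);p=ray(c,271,161,.092)
print(b,h,p,np.hypot(*(b-h)[:2]),np.degrees(np.arctan2(*(b-h)[1::-1])))
hsv=c['frame'].astype(int).sum(2);y,x=np.where((hsv[135:188,245:297]<330));print(x.mean()+245,y.mean()+135,len(x))
P=cloud(c);m=(c['depth']>0)&(abs(P[...,2]-.078)<.003)&(np.hypot(P[...,0]-.503,P[...,1]+.21)<.025);print(P[m].mean(0),cv2.minEnclosingCircle(P[m][:,:2].astype(np.float32)))
"
```

```text
[ 0.50876541 -0.21124366  0.078     ] [ 0.54157713 -0.27348485  0.0587    ] [ 0.51035842 -0.21101329  0.092     ] 0.07036031821779755 117.7968718386497
265.55179383527036 160.9055078322385 1979
[ 0.50648008 -0.20984638  0.07726008] ((0.501477837562561, -0.21138469874858856), 0.022972049191594124)
```

```bash
python3 -m jog '[[[-0.3,1.5,0.8],[0,-0.01,0],0],[[-0.3,1.7,0.8],[0,-0.01,0],0],[[-0.3,1.7,0.8],[0,-0.01,0],0],[[-0.3,1.7,0.8],[0,-0.01,0],0],[[-0.1,1.0,0.3],[0,0,0],0],[[0,0.5,0],[0,0,0],0],[[0,0,0],[0,0,0],0]]'
python3 -c "
from plan import *
swing(.505,-.210,.095,-61.2,1)
from bench import imaging
d={n:imaging.camera(n) for n in('scene','side')}
I=[]
for n,c in d.items():
  u,v=pix(c,(.505,-.21,.085)).astype(int)
  I.append(cv2.resize(c['frame'][v-50:v+50,u-50:u+50,::-1],(400,400),interpolation=cv2.INTER_CUBIC))
cv2.imwrite('pics/c2.png',np.hstack(I))"
```

```text
time_s: 3.17
eef_pos: [0.5043, -0.2, 0.1172]
eef_rot: [-0.61, 0.614, -0.357, 0.35]
wrist_force: [-0.2, -0.4, 1.1]
opening: -0.002
[[0.9, 2.22, -0.44], [0, 0.02, 0], 0],
```

View pics/c2.png

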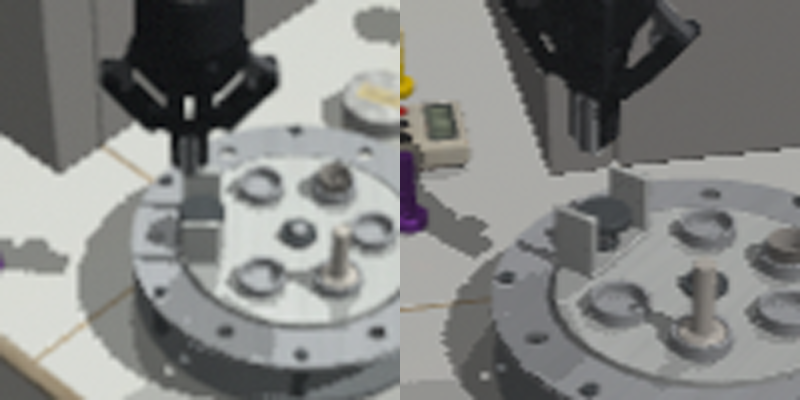

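Both crops show the shut fingertips above the cheeks, about 1 cm too far towards the rim. I'll correct that, then go in between the cheeks to just above the button.

```bash
python3 -m jog '[[[0.9,0,-0.45],[0,0.02,0],0],[[0.1,0.5,0],[0,0,0],0],[[0,0.8,0],[0,0,0],0],[[0,0.8,0],[0,0,0],0],[[0,0.8,0],[0,0,0],0],[[0,0.3,0],[0,0,0],0],[[0,0,0],[0,0,0],0]]'
python3 -c "
from plan import *
swing(.505,-.210,.063,-61.2,1)"
```

```text
time_s: 3.85
eef_pos: [0.5073, -0.2165, 0.0872]
eef_rot: [-0.605, 0.61, -0.362, 0.362]
wrist_force: [-0.4, -0.1, -0.6]
opening: -0.004
[[-0.68, 2.42, 0.11], [0, -0.005, 0], 0],
```

```bash
python3 -m jog '[[[-0.5,0,0.1],[0,0,0],0],[[0,0,0],[0,0,0],0],[[0,0.5,0],[0,0,0],0],[[0,0.4,0],[0,0,0],0],[[0,0.4,0],[0,0,0],0],[[0,0,0],[0,0,0],0]]'
python3 -c "
from plan import *
swing(.505,-.210,.063,-61.2,1)"
```

```text
time_s: 4.35
eef_pos: [0.5059, -0.2108, 0.0736]
eef_rot: [-0.605, 0.61, -0.361, 0.361]
wrist_force: [-1.1, 1.0, 5.2]
opening: -0.004
[[-0.12, 1.06, -0.04], [0, -0.005, 0], 0],
```

Contact reads 5 N at z 0.0736, which matches the button's height. I'll press in about 1 cm more.

```bash
python3 -m jog '[[[0,0.4,0],[0,0,0],0],[[0,0.4,0],[0,0,0],0],[[0,0.2,0],[0,0,0],0],[[0,0,0],[0,0,0],0],[[0,0,0],[0,0,0],0]]'
```

```text
time_s: 4.77
eef_pos: [0.5068, -0.2108, 0.0655]
eef_rot: [-0.606, 0.61, -0.361, 0.361]
wrist_force: [-3.0, 2.0, 6.0]
opening: 0.001
```

```bash
python3 -m jog '[[[0,0.2,0],[0,0,0],0],[[0,0.1,0],[0,0,0],0],[[0,0,0],[0,0,0],0]]'
python3 -c "
from plan import *
o,p,M=state();print(p,o['wrist_force'],M.round(3).tolist())
c=np.array([.5385,-.273]);r=p[:2]-c;print(np.hypot(*r),np.degrees(np.arctan2(r[1],r[0])))
# constant row: rotation th about axis
for th in (.06,.08):
  t=np.array([r[0]*np.cos(th)+r[1]*np.sin(th),-r[0]*np.sin(th)+r[1]*np.cos(th)])-r
  d=M.T@np.r_[t,0]*100;print(th,d.round(2))"
```

```text
time_s: 5.02
eef_pos: [0.5073, -0.2106, 0.0641]
eef_rot: [-0.606, 0.61, -0.361, 0.362]
wrist_force: [-1.7, 2.2, 6.3]
opening: 0.0
[ 0.50730414 -0.21064397  0.06414455] [-1.65188081  2.21816602  6.30062106] [[0.478, -0.002, 0.878], [-0.878, -0.006, 0.478], [0.004, -1.0, -0.005]]
0.06972414219745153 116.57816856830229
0.06 [ 0.03 -0.    0.42]
0.08 [ 0.04 -0.    0.56]
```

```bash
python3 -m jog '[[[0,0.03,0.4],[0,0.05,0],0],[[0,0.03,0.4],[0,0.05,0],0],[[0,0.03,0.4],[0,0.05,0],0],[[0,0.03,0.4],[0,0.05,0],0],[[0,0,0],[0,0,0],0]]'
cat > st.py <<'E'
from plan import *
o,p,M=state();c=np.array([.5385,-.273]);r=p[:2]-c
a=np.degrees(np.arctan2(r[1],r[0]));print(p.round(4),'F',np.round(o['wrist_force'],1),'r',np.hypot(*r).round(4),'ang',a.round(1),'yaw',np.degrees(np.arctan2(M[1,0],M[0,0])).round(1))
E
python3 st.py
```

```text
time_s: 5.43
eef_pos: [0.5239, -0.2046, 0.0664]
eef_rot: [-0.565, 0.569, -0.421, 0.425]
wrist_force: [-1.9, 2.5, 6.0]
opening: 0.005
[ 0.5239 -0.2046  0.0664] F [-1.9  2.5  6. ] r 0.0699 ang 102.0 yaw -73.5
```

The z reading crept up, so I'll press again and check whether the disc is turning.

```bash
python3 -m jog '[[[0,0.25,0],[0,0,0],0],[[0,0.15,0],[0,0,0],0],[[0,0,0],[0,0,0],0]]'
python3 st.py; python3 -c "
from plan import *
from bench import imaging
I=[]
for n in('scene','side'):
  c=imaging.camera(n);u,v=pix(c,(.538,-.25,.065)).astype(int)
  I.append(cv2.resize(c['frame'][v-55:v+55,u-55:u+55,::-1],(400,400),interpolation=cv2.INTER_CUBIC))
cv2.imwrite('pics/c3.png',np.hstack(I))"
```

```text
time_s: 5.68
eef_pos: [0.5255, -0.2044, 0.0645]
eef_rot: [-0.565, 0.568, -0.421, 0.425]
wrist_force: [-1.7, 1.4, 6.8]
opening: 0.002
[ 0.5255 -0.2044  0.0645] F [-1.7  1.4  6.8] r 0.0698 ang 100.7 yaw -73.5
```

View pics/c3.png

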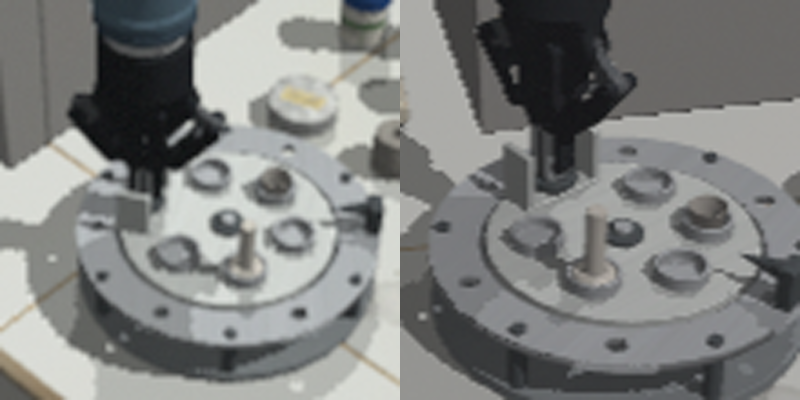

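The disc is free and turning clockwise: the crucible is moving towards the pointer and both loose parts are standing. I'll continue with a little more down-press per row.

```bash
python3 -m jog '[[[0,0.09,0.4],[0,0.06,0],0],[[0,0.09,0.4],[0,0.06,0],0],[[0,0.09,0.4],[0,0.06,0],0],[[0,0.09,0.4],[0,0.06,0],0],[[0,0.05,0],[0,0,0],0]]'
python3 st.py
```

```text
time_s: 6.2
eef_pos: [0.5448, -0.203, 0.0651]
eef_rot: [-0.508, 0.51, -0.486, 0.496]
wrist_force: [-0.1, 2.3, 6.6]
opening: 0.0
[ 0.5448 -0.203   0.0651] F [-0.1  2.3  6.6] r 0.0703 ang 84.8 yaw -87.9
```

Finger is about halfway. I'll lift clear of the button while staying between the cheeks, so that I only push on the leading cheek and the pin springs out by itself. Then I'll measure the disc angle.

```bash
python3 -m jog '[[[0,-0.05,0.4],[0,0.06,0],0],[[0,-0.4,0.2],[0,0.02,0],0],[[0,-0.6,0],[0,0,0],0],[[0,-0.5,0],[0,0,0],0],[[0,0,0],[0,0,0],0]]'
python3 st.py; cat > look.py <<'E'
import sys;from plan import *
from bench import imaging
I=[]
for n in('scene','side'):
  c=imaging.camera(n);u,v=pix(c,(.538,-.25,.065)).astype(int)
  I.append(cv2.resize(c['frame'][v-55:v+55,u-55:u+55,::-1],(400,400),interpolation=cv2.INTER_CUBIC))
  P=cloud(c)
  m=(c['depth']>0)&(P[...,2]>.058)&(P[...,2]<.105)&(np.hypot(P[...,0]-.5385,P[...,1]+.273)<.075)&(np.hypot(P[...,0]-.5385,P[...,1]+.273)>.03)
  k,l,s,_=cv2.connectedComponentsWithStats(m.astype(np.uint8))
  for i in range(1,k):
    if s[i,4]>8:
      a=P[l==i];q=a.mean(0)-[.5385,-.273,0];print(n,s[i,4],'zmax',a[:,2].max().round(3),'r',np.hypot(*q[:2]).round(3),'ang',np.degrees(np.arctan2(q[1],q[0])).round(1))
cv2.imwrite(sys.argv[1],np.hstack(I))
E
python3 look.py pics/c4.png
```

```text
time_s: 6.62
eef_pos: [0.5518, -0.2035, 0.0827]
eef_rot: [-0.488, 0.489, -0.505, 0.517]
wrist_force: [-1.1, -1.3, -0.1]
opening: 0.003
[ 0.5518 -0.2035  0.0827] F [-1.1 -1.3 -0.1] r 0.0707 ang 79.2 yaw -92.5
scene 145 zmax 0.105 r 0.064 ang 83.1
scene 20 zmax 0.063 r 0.062 ang 22.6
scene 9 zmax 0.062 r 0.041 ang 22.5
scene 53 zmax 0.07 r 0.053 ang -39.4
scene 15 zmax 0.063 r 0.066 ang 139.3
scene 15 zmax 0.064 r 0.045 ang 143.5
scene 109 zmax 0.105 r 0.059 ang -159.5
scene 16 zmax 0.065 r 0.057 ang -89.1
scene 13 zmax 0.062 r 0.049 ang -112.6
side 73 zmax 0.105 r 0.063 ang 82.7
side 43 zmax 0.093 r 0.068 ang 57.6
side 45 zmax 0.092 r 0.068 ang 105.5
side 74 zmax 0.068 r 0.064 ang 81.8
side 63 zmax 0.064 r 0.055 ang 21.2
side 242 zmax 0.105 r 0.052 ang -167.3
side 129 zmax 0.071 r 0.055 ang -39.6
side 75 zmax 0.064 r 0.055 ang -98.5
```

View pics/c4.png

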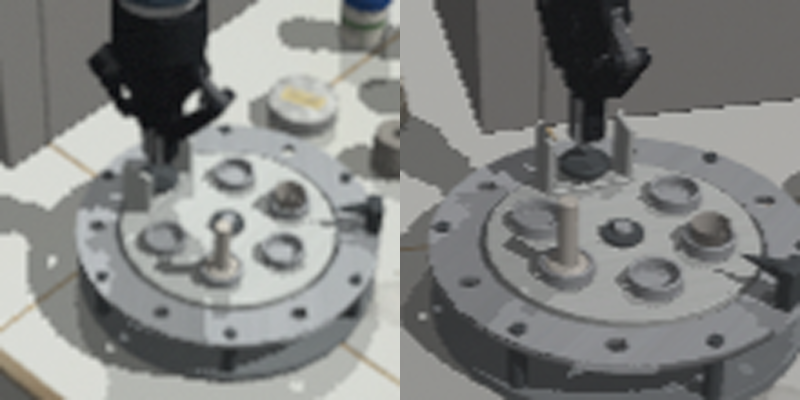

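The crucible is now at -39.5°, so the disc has turned about 38°. The button is riding down at 0.068 and nothing has tipped. Next I'll push the leading cheek at the raised height, slowly.

```bash
python3 -m jog '[[[0,0,0.3],[0,0.05,0],0],[[0,0,0.3],[0,0.05,0],0],[[0,0,0.3],[0,0.05,0],0],[[0,0,0.3],[0,0.05,0],0],[[0,0,0.3],[0,0.05,0],0],[[0,0,0.2],[0,0.04,0],0],[[0,0,0.2],[0,0.04,0],0],[[0,0,0],[0,0,0],0]]'
python3 st.py
```

```text
time_s: 7.38
eef_pos: [0.5646, -0.2039, 0.0783]
eef_rot: [-0.393, 0.396, -0.586, 0.588]
wrist_force: [1.0, -0.4, 1.2]
opening: -0.001
[ 0.5646 -0.2039  0.0783] F [ 1.  -0.4  1.2] r 0.0738 ang 69.3 yaw -112.2
```

```bash
python3 -m jog '[[[0.1,-0.35,0],[0,0,0],0],[[0.05,-0.05,0.3],[0,0.02,0],0],[[0.05,-0.05,0.3],[0,0.02,0],0],[[0.05,-0.03,0.3],[0,0.02,0],0],[[0.05,-0.03,0.3],[0,0.02,0],0],[[0.02,-0.03,0.3],[0,0.02,0],0],[[0,-0.02,0],[0,0,0],0]]'
python3 st.py; python3 look.py pics/c5.png | grep -E 'side'
```

```text
time_s: 7.97
eef_pos: [0.5708, -0.208, 0.0815]
eef_rot: [0.359, -0.368, 0.612, -0.601]
wrist_force: [0.3, 0.2, 0.9]
opening: 0.0
[ 0.5708 -0.208   0.0815] F [0.3 0.2 0.9] r 0.0726 ang 63.6 yaw -118.1
side 103 zmax 0.105 r 0.064 ang 58.9
side 41 zmax 0.094 r 0.067 ang 99.6
side 73 zmax 0.069 r 0.064 ang 75.4
side 62 zmax 0.064 r 0.055 ang 14.3
side 232 zmax 0.105 r 0.053 ang -173.2
side 126 zmax 0.072 r 0.055 ang -45.7
side 72 zmax 0.064 r 0.057 ang -105.1
```

The cheek is being pushed and the crucible is at -45.7°, so about 15° remains.

```bash
python3 -m jog '[[[0.05,-0.05,0.35],[0,0.04,0],0],[[0.05,-0.05,0.35],[0,0.04,0],0],[[0.05,-0.05,0.35],[0,0.04,0],0],[[0.05,-0.04,0.35],[0,0.04,0],0],[[0.02,-0.03,0.3],[0,0.04,0],0],[[0,-0.02,0],[0,0,0],0]]'
python3 st.py; python3 look.py pics/c6.png | grep -E 'side'
```

```text
time_s: 8.57
eef_pos: [0.5793, -0.2121, 0.0814]
eef_rot: [0.293, -0.307, 0.651, -0.629]
wrist_force: [0.2, -1.2, 0.6]
opening: -0.001
[ 0.5793 -0.2121  0.0814] F [ 0.2 -1.2  0.6] r 0.0733 ang 56.2 yaw -129.8
side 109 zmax 0.105 r 0.065 ang 51.5
side 40 zmax 0.093 r 0.068 ang 91.5
side 79 zmax 0.07 r 0.064 ang 67.3
side 65 zmax 0.064 r 0.054 ang 6.6
side 228 zmax 0.104 r 0.053 ang -178.7
side 126 zmax 0.071 r 0.055 ang -53.6
side 72 zmax 0.063 r 0.055 ang -112.7
```

```bash
python3 -m jog '[[[0.05,-0.05,0.3],[0,0.02,0],0],[[0.05,-0.05,0.25],[0,0.02,0],0],[[0.05,-0.05,0.25],[0,0.02,0],0],[[0.05,-0.03,0.25],[0,0.02,0],0],[[0,-0.02,0],[0,0,0],0]]'
python3 st.py; python3 look.py pics/c7.png | grep -E 'side'
```

```text
time_s: 9.08
eef_pos: [0.5831, -0.2157, 0.0814]
eef_rot: [0.266, -0.283, 0.666, -0.637]
wrist_force: [-0.0, 0.2, 0.4]
opening: 0.003
[ 0.5831 -0.2157  0.0814] F [-0.   0.2  0.4] r 0.0726 ang 52.1 yaw -134.4
side 109 zmax 0.105 r 0.064 ang 46.9
side 42 zmax 0.093 r 0.067 ang 87.5
side 76 zmax 0.069 r 0.064 ang 63.0
side 229 zmax 0.105 r 0.052 ang 176.8
side 64 zmax 0.063 r 0.055 ang 2.1
side 131 zmax 0.072 r 0.055 ang -58.4
side 71 zmax 0.064 r 0.055 ang -116.2
```

```bash
python3 -m jog '[[[0.03,-0.04,0.25],[0,0.01,0],0],[[0.03,-0.04,0.25],[0,0.01,0],0],[[0.03,-0.02,0.2],[0,0.01,0],0],[[0,-0.02,0],[0,0,0],0]]'
python3 st.py; python3 look.py pics/c8.png | grep -E 'side'
```

```text
time_s: 9.52
eef_pos: [0.5881, -0.2223, 0.0821]
eef_rot: [0.255, -0.272, 0.67, -0.642]
wrist_force: [-1.0, 1.2, -1.3]
opening: -0.002
[ 0.5881 -0.2223  0.0821] F [-1.   1.2 -1.3] r 0.0709 ang 45.6 yaw -136.1
side 195 zmax 0.105 r 0.063 ang 47.7
side 36 zmax 0.093 r 0.068 ang 80.9
side 219 zmax 0.105 r 0.051 ang 171.5
side 60 zmax 0.064 r 0.055 ang -3.5
side 129 zmax 0.071 r 0.055 ang -63.5
side 73 zmax 0.063 r 0.055 ang -123.1
```

```bash
python3 - <<'E'
import pickle;from plan import *
from bench import imaging
d0=pickle.load(open('d0.pkl','rb'))
def comps(c,n):
  P=cloud(c);rr=np.hypot(P[...,0]-.5385,P[...,1]+.273)
  m=(c['depth']>0)&(P[...,2]>.058)&(P[...,2]<.105)&(rr<.075)&(rr>.03)
  k,l,s,_=cv2.connectedComponentsWithStats(m.astype(np.uint8))
  for i in range(1,k):
    if s[i,4]>20:
      a=P[l==i];q=a.mean(0)-[.5385,-.273,0];print(n,s[i,4],a[:,2].max().round(3),'ang',np.degrees(np.arctan2(q[1],q[0])).round(1))
  return P
comps(d0['side'],'start')
c=imaging.camera('side');P=comps(c,'now')
a=np.radians(58);b=np.array([.5385+.072*np.cos(a),-.273+.072*np.sin(a)])
q=P[(c['depth']>0)&(np.hypot(P[...,0]-b[0],P[...,1]-b[1])<.022)&(P[...,2]>.058)]
print(np.histogram(q[:,2],bins=np.arange(.058,.1,.003)))
E
```

```text
start 204 0.093 ang 119.6
start 55 0.064 ang 56.9
start 118 0.072 ang -2.7
start 194 0.105 ang -121.6
start 66 0.064 ang 178.3
start 72 0.064 ang -62.4
now 201 0.105 ang 48.2
now 35 0.093 ang 80.8
now 227 0.105 ang 171.5
now 64 0.064 ang -3.4
now 128 0.072 ang -63.8
now 73 0.064 ang -123.0
(array([13,  5,  1,  0,  9, 16, 57,  6,  6,  2,  5,  4,  6]), array([0.058, 0.061, 0.064, 0.067, 0.07 , 0.073, 0.076, 0.079, 0.082,
       0.085, 0.088, 0.091, 0.094, 0.097]))
```

View pics/c8.png

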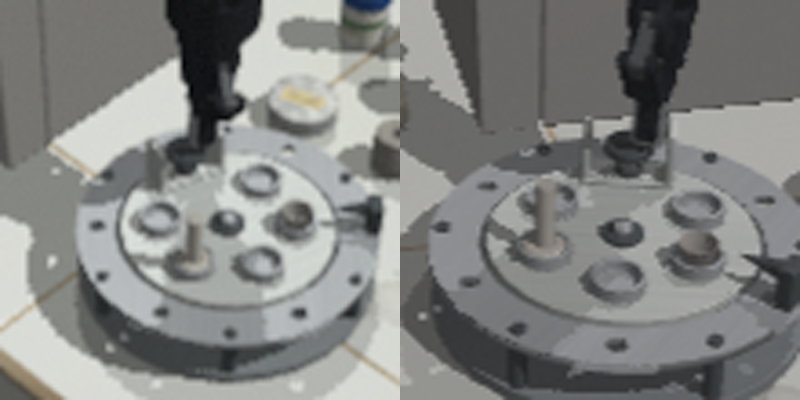

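The button has risen to 0.078, so the pin is out in the hole, and the crucible is at the pointer (61° turned, within the 1° of play plus noise). I'll back off the cheek slightly and rise clear.

```bash
python3 -m jog '[[[0,-0.1,-0.5],[0,0,0],0],[[0,-0.1,-0.3],[0,0,0],0],[[0,-0.5,0],[0,0,0],0],[[0,-1.5,0],[0,0,0],0],[[0,-2.5,0],[0,0,0],0],[[0,-3,0],[0,0,0],0],[[0,-3,0],[0,0,0],0],[[0,-2,0],[0,0,0],0],[[0,0,0],[0,0,0],0]]'
python3 - <<'E'
import pickle;from plan import *
from bench import imaging
print(state()[1])
I=[]
for n in('scene','side'):
  c=imaging.camera(n);P=cloud(c);rr=np.hypot(P[...,0]-.5385,P[...,1]+.273)
  m=(c['depth']>0)&(P[...,2]>.058)&(P[...,2]<.105)&(rr<.078)&(rr>.03)
  k,l,s,_=cv2.connectedComponentsWithStats(m.astype(np.uint8))
  for i in range(1,k):
    if s[i,4]>20:
      a=P[l==i];q=a.mean(0)-[.5385,-.273,0];print(n,s[i,4],a[:,2].max().round(3),'ang',np.degrees(np.arctan2(q[1],q[0])).round(1))
  b=(.5385+.072*np.cos(np.radians(58.5)),-.273+.072*np.sin(np.radians(58.5)))
  q=P[(c['depth']>0)&(np.hypot(P[...,0]-b[0],P[...,1]-b[1])<.014)&(P[...,2]>.066)&(P[...,2]<.085)];print('button z',np.median(q[:,2]),len(q))
  u,v=pix(c,(.538,-.265,.06)).astype(int)
  I.append(cv2.resize(c['frame'][v-50:v+50,u-50:u+50,::-1],(400,400),interpolation=cv2.INTER_CUBIC))
cv2.imwrite('pics/c9.png',np.hstack(I))
E
```

```text
time_s: 10.42
eef_pos: [0.585, -0.2181, 0.2156]
eef_rot: [0.255, -0.274, 0.67, -0.641]
wrist_force: [0.9, -0.3, 0.5]
opening: -0.0
[ 0.585003   -0.21813519  0.21559103]
scene 38 0.094 ang 35.6
scene 92 0.092 ang 66.6
scene 29 0.064 ang 114.0
scene 58 0.071 ang -64.0
scene 104 0.104 ang 178.1
button z 0.07583107180072199 49
side 36 0.093 ang 80.8
side 36 0.093 ang 32.2
side 103 0.08 ang 56.9
side 228 0.105 ang 171.6
side 65 0.063 ang -3.0
side 132 0.073 ang -63.4
side 68 0.064 ang -123.2
button z 0.07804312696006506 55
```

View pics/c9.png

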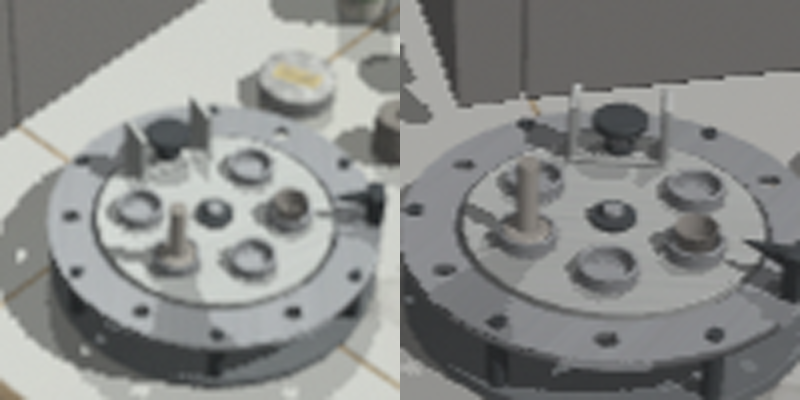

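The plunger is home, the crucible is at the pointer, the punch is standing and the gripper is clear. Handing in.

```bash
python3 -c "
from bench import ctrl;print(ctrl.hand_in())"
```

```text
the job is handed in; nothing more can be done
None
```

The crucible is at the pointer and the plunger is home in the next hole. I handed the job in at about 10.5 s of the 45 s allowed; no verdict was reported.

With shut fingertips I pressed the plunger in between its cheeks by about 14 mm and turned the disc clockwise about 38° with it. Then I lifted off the button and pushed the leading cheek slowly until the pin sprang out, backed off and rose clear.

Last checks, from the two fixed cameras with the arm at 0.216 m:

- **Table angle:** the crucible moved from -2.7° to -63.4° in the side view. That is 60.7° for the 60° asked, within the play and measuring noise. The scene view gave -64.0°.
- **Plunger:** the button top is at 78.0 mm in the side view, which is fully out. The scene view gave 75.8 mm; I put the difference down to its coarser, noisier depth reading.
- **Loose parts:** the crucible and the punch still stand upright in their cups.
- **Forces and contact:** the wrist readings I took stayed below about 8 N, and the gripper was touching nothing at the end.
- **Not measured:** the spanner, marker and boat were not re-checked. The arm did not go near them.

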